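Put the tongued cover on the stone case

ROBOT

A 6-joint arm with a two-finger parallel gripper is mounted at the origin on a cart in front of the work surface, level with it; the furniture and walls round the work are solid. World frame = base frame: x ahead of the robot, y to its left, z up, the work surface at z = 0. Lengths are in m, angles in rad, forces in N, time in s.
With the tool pointing down it reaches from about 0.275 to 0.725 m from the base axis. Payload 15.9 kg.
Tool frame: the origin (TCP) lies on the centre line of the jaws, within the pads' length; the fingertips stand 25 mm ahead of it and the grasp point (between the pads) lies 6 mm ahead of it; z points along the fingers, y is the direction in which the jaws open and shut (so a half turn about z gives the same grasp; the last joint's range is limited). The gripper opens to 85 mm and grips with 20 to 120 N. Pads are 22 mm wide; open, the fingers measure 114 mm over their backs; the gripper's body (76 mm by 85 mm) begins 54 mm behind the grasp point. The pads swing forward as they close: fully open they stand 13 mm farther back than shut.
Start: joints at [-1.211, 0.213, -0.034, 1.323, 0, 1.571], TCP at [0.176, -0.468, 0.256] pointing down, gripper open.
Joint ranges: [-2.98, 2.98], [-0.74, 1.72], [-1.14, 1.35], [-2.1, 2.04], [-1.57, 1.44], [-3.14, 3.14]. Speed limits (rad/s): [1.89, 1.89, 2.39, 2.57, 3.14, 3.14].

INTERFACE

Orientations are given as a rotation vector (axis times angle).
In Python, from workcell import robot, vision gives the robot as it stands.
- The arm moves only by the shell command python3 -m inch 'ROWS' [FORCE]. ROWS is a JSON object of lists of equal length, an entry for each row: "offset": the shift along the tool's x, y, z in cm, a list of three; "angular": the turn, a rotation vector about the tool's x, y, z in degrees, a list of three; "gripper": the gripper command: -1 is fully open, 1 is shut, values between are in proportion. A call has 1 to 8 rows; each row shifts and turns the commanded pose from where the row before left it, along the tool's axes as they then stand; what a row does not reach is not made up. A row lasts 1/8 s, in which the tool goes at most 62.5 mm and 10.7 degrees, less where a joint would pass 70% of its speed; a pose out of reach is approached as far as the arm can. A call is refused whole if a number of a shift passes 6.25 or a number of a turn 10.7, either way. A call with a gripper value outside its range is refused whole. The fingers move at their own pace and stop on an object; FORCE is the grip in N (left out, the last holds). Time passes only in rows, so rows that do not move let the fingers close. It gives the time, the measured TCP pose, the force and the opening at its end, in the units of the state.
- robot.state(): the state, without advancing time (a new reading comes with each control period).
- vision.grab_frame(name): name is "scene" or "top" or "wrist"; returns a dict with "image" (480x640x3 uint8, blue, green, red), "mtx" (3x3 intrinsics, pixels), "k1" (the pictures are not rectified: a ray, as slopes to the right and down, at radius r is drawn at 1 + k1 r^2 times it, then the intrinsics apply), "R" (3x3) and "t" (3): a world point X has camera coordinates R X + t; the wrist camera has in their place "hand_eye" (4x4, takes a point from camera to tool coordinates, whose origin is the TCP and whose axes are the flange's). Camera axes: x right, y down, z forward; pixel columns grow to the right and rows downward; lengths in m; the calibration is good to about 2 mm. A picture is of the moment at which its call begins: read the wrist's pose just before it. There is no depth.
- robot.close_job(): hands the job in, once; it reports no verdict.
The state is a dict: "t": time; "joints": joint angles; "joint_velocities": joint speeds; "effort": joint torques, N m; "tcp_pos": TCP position; "eef_rot": TCP orientation; "wrist_force": force on the tool from outside, world axes, zero at the start; "moment": the same for the moment, N m; "opening": finger opening in m.
Only numpy, scipy, OpenCV 4.12 (cv2) and the standard library are available. Lean on these libraries where they do the work, as an engineer would, in place of code of your own. Each camera call takes 0.05 s, during which the arm holds its last target.

TASK

Close the open wooden sharpening-stone case with the cover that fits it, the longer of the two wooden covers: hold the cover at a tilt, hook its tongue under the lip at the case's raised end, then swing the other end down until the cover lies flat behind the low stop, and let go. Leave the shorter cover where it lies.

Things in the scene. Friction and masses are not known exactly. Their poses are not given: they have to be found in the camera images.
- cover_rib (a point): Longer wooden cover, loose, 0.15 kg: panel 138 x 90 x 10 mm with a tongue standing out from one end, 160 mm long in all. On it stands a dark grip rib, 60 long (x) x 20 wide (y) x 30 high. Point: centre of the rib, 15 mm above the panel's top, 25 mm above the underside, near the centre of mass. x: away from the tongue, z: up. Tongue tip at x = -85 mm, other end at x = +75 mm.
- cover_tongue (a point): Middle of the tip of the longer cover's tongue, on the underside (85 mm in -x and 25 mm below cover_rib; axes as there). The tongue is 22 mm long, 50 wide and 8 thick, level with the panel's underside.
- case_slot (a point): Open wooden case, 190 x 100 mm, fixed; a stone lies in it. The cover rests on its rim, 40 mm above the bench. Lip (8 mm thick) at the -x end over a slot 64 wide, 18 high, 18 deep. Point: middle of the slot's mouth below the lip's edge, at rim height. x: from slot to stop (slot's end wall x = -18, stop's inner face x = +152 mm, 8 mm above the rim), z: up. The cover is too long to go in flat.
- short_cover_rib (a point): Shorter cover, loose, made alike but 110 mm long in all with a rib 40 mm long; it does not fit this case: leave it alone. Point: centre of its rib, 25 mm above its underside; x: away from its tongue.

How it is judged:
On the way:
1. the tongue is under the lip while the cover is still tilted (more than 3.5 degrees), its other end up (x of cover_tongue in the frame of case_slot below -0.004 m and z of cover_tongue in the frame of case_slot between -0.004 and 0.014 m and y of cover_tongue in the frame of case_slot between -0.012 and 0.012 m and angle between cover_rib's own z axis and vertical above 0.06 rad and z of cover_rib in the frame of case_slot above 0.028 m), for 0.1 s.
At the end, for the whole second after the job is handed in: The longer cover lies flat on the case's rim (within 2.3 degrees and 4 mm in height) behind the stop, its tongue at least 5 mm under the lip, within 12 mm sideways and 10 degrees of the case's direction, and released (x of cover_tongue in the frame of case_slot between -0.021 and -0.005 m and y of cover_tongue in the frame of case_slot between -0.012 and 0.012 m and z of cover_tongue in the frame of case_slot between -0.004 and 0.004 m and z of cover_rib in the frame of case_slot between 0.0215 and 0.0285 m and angle between cover_rib's own z axis and vertical below 0.04 rad and angle between the x axis of cover_rib and the x axis of case_slot, either way round below 0.175 rad); the robot touches nothing.
It fails at once if the shorter cover was moved by more than 30 mm (distance of short_cover_rib from where it was at the start of the episode above 0.03 m).
It also fails if it takes over 42 s, if anything falls off the work surface, if the arm or the gripper's body presses on something with over 40 N, if the wrist force passes 120 N, or if a joint passes its speed limit or range.

## Working session

There is one attempt and no reset: what is moved stays moved. The work goes in short steps, Python scripts to look and compute and a shell command to move; the robot and the scene stay as the last step left them, time stands still between calls to the robot, and variables do not carry over. Pictures are saved under pics/ and viewed, and the job is handed in when it is done.

```bash
mkdir -p pics && ls
python3 - <<'E'
from workcell import robot, vision
import cv2
s=robot.state(); print(s)
for n in ("scene","top","wrist"):
    f=vision.grab_frame(n); cv2.imwrite(f"pics/{n}0.png",f["image"])
    print(n,{k:v for k,v in f.items() if k!="image"})
E
```

```text
pics
{'t': 0.0, 'joints': array([-1.21098249e+00,  2.13329753e-01, -3.50526651e-02,  1.32351327e+00,
        1.80958151e-05,  1.57078291e+00]), 'joint_velocities': array([ 0.00141366, -0.00063833,  0.00220646,  0.00145092,  0.00023038,
        0.00031096]), 'effort': array([-1.53006786e-03, -6.86157560e+01,  4.87120950e+01,  1.72204140e-02,
       -9.68564450e-05, -5.65439314e-05]), 'tcp_pos': array([ 0.17594344, -0.467683  ,  0.2558319 ]), 'eef_rot': array([-3.08981733e+00, -5.61976873e-01,  2.80928910e-04]), 'wrist_force': array([-0.11802965,  1.16061144,  0.36520702]), 'moment': array([0.03809085, 0.0115479 , 0.01248822]), 'opening': 0.08509427907997459}
scene {'mtx': array([[516.21072196,   0.        , 321.34964528],
       [  0.        , 516.21072196, 233.93717152],
       [  0.        ,   0.        ,   1.        ]]), 'k1': -0.11429721034102194, 'R': array([[-0.86428272, -0.5027417 ,  0.01631419],
       [-0.35276153,  0.58268761, -0.73214374],
       [ 0.35857311, -0.63853421, -0.68095476]]), 't': array([0.47504578, 0.19418331, 0.91986134])}
top {'mtx': array([[503.15838151,   
[... 210 characters left out ...]
,
       [-0.99037562, -0.00524387, -0.13830631],
       [ 0.13825459,  0.00919737, -0.99035402]]), 't': array([0.02964726, 0.52593171, 0.93613721])}
wrist {'mtx': array([[356.5432598 ,   0.        , 324.12393405],
       [  0.        , 356.5432598 , 235.31222189],
       [  0.        ,   0.        ,   1.        ]]), 'k1': -0.05243314186795807, 'hand_eye': array([[ 4.39673577e-04, -9.53762131e-01, -3.00562148e-01,
         7.66493101e-02],
       [ 9.99999358e-01,  1.05588772e-04,  1.12777582e-03,
        -5.20480830e-04],
       [-1.04389388e-03, -3.00562452e-01,  9.53761565e-01,
        -1.17753396e-01],
       [ 0.00000000e+00,  0.00000000e+00,  0.00000000e+00,
         1.00000000e+00]])}
```

View pics/scene0.png

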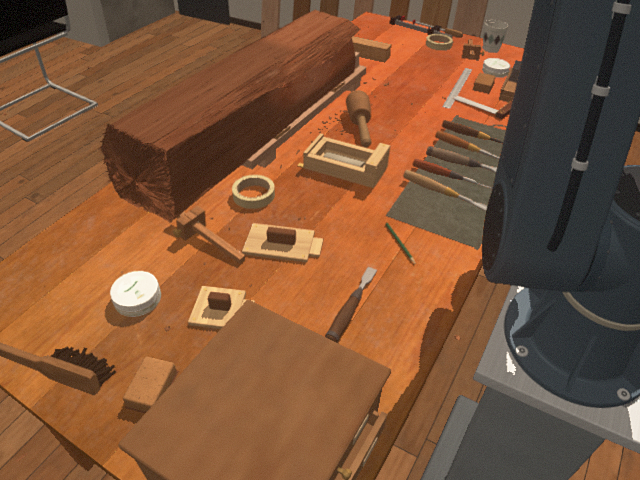

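View pics/top0.png

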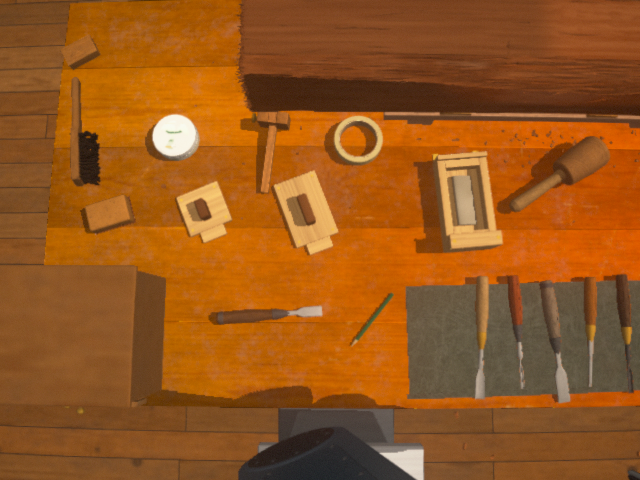

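```bash
cat > h.py <<'E'
import numpy as np, cv2
from scipy.spatial.transform import Rotation as Rn
def und(f,px):
    px=np.atleast_2d(np.array(px,float)); K=f["mtx"]
    d=np.c_[(px[:,0]-K[0,2])/K[0,0],(px[:,1]-K[1,2])/K[1,1]]; u=d.copy()
    for _ in range(30): u=d/(1+f["k1"]*(u**2).sum(1,keepdims=True))
    return u
def cam(f,s=None):
    if "R" in f: return f["R"],f["t"]
    T=np.eye(4);T[:3,:3]=Rn.from_rotvec(s["eef_rot"]).as_matrix();T[:3,3]=s["tcp_pos"]
    W=np.linalg.inv(T@f["hand_eye"]); return W[:3,:3],W[:3,3]
def onplane(f,px,z,s=None):
    R,t=cam(f,s); u=und(f,px); d=np.c_[u,np.ones(len(u))]@R; o=-R.T@t
    k=(z-o[2])/d[:,2]; return o+d*k[:,None]
def proj(f,X,s=None):
    R,t=cam(f,s); c=np.atleast_2d(X)@R.T+t; u=c[:,:2]/c[:,2:]
    u=u*(1+f["k1"]*(u**2).sum(1,keepdims=True)); K=f["mtx"]
    return u*[K[0,0],K[1,1]]+[K[0,2],K[1,2]]
def tri(f1,p1,f2,p2,s1=None,s2=None):
    A=[];b=[]
    for f,p,s in((f1,p1,s1),(f2,p2,s2)):
        R,t=cam(f,s);u=und(f,p)[0];d=R.T@np.r_[u,1];d/=np.linalg.norm(d);o=-R.T@t
        P=np.eye(3)-np.outer(d,d);A.append(P);b.append(P@o)
    return np.linalg.lstsq(np.vstack(A),np.hstack(b),rcond=None)[0]
E
python3 - <<'E'
import cv2
t=cv2.imread("pics/top0.png"); s=cv2.imread("pics/scene0.png")
cv2.imwrite("pics/t_cov.png",cv2.resize(t[160:265,255:355],None,fx=5.5,fy=5.5,interpolation=cv2.INTER_CUBIC))
cv2.imwrite("pics/t_case.png",cv2.resize(t[140:260,420:520],None,fx=5,fy=5,interpolation=cv2.INTER_CUBIC))
cv2.imwrite("pics/s_case.png",cv2.resize(s[120:200,285:405],None,fx=6,fy=6,interpolation=cv2.INTER_CUBIC))
E
```

```text
(no output)
```

View pics/t_cov.png

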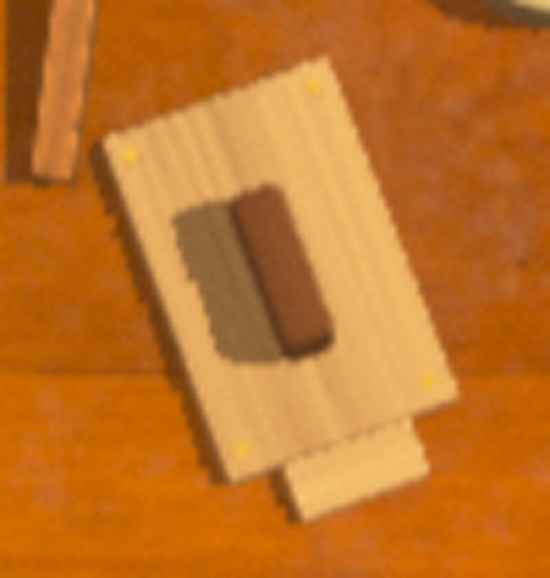

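View pics/t_case.png

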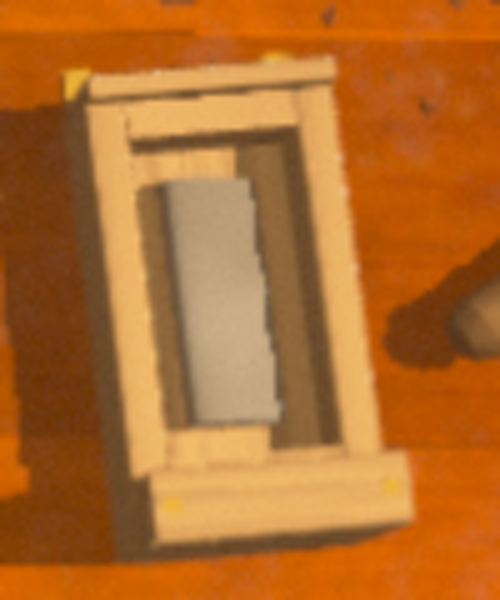

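View pics/s_case.png

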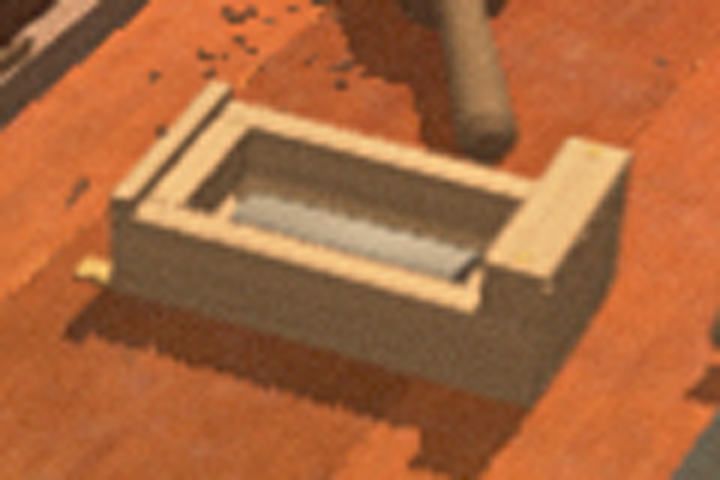

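The top view shows the long cover (panel corners near (274,186), (315,171), (338,232), (297,248), tongue toward the robot) and the case with its lip at the near end (around (475,240)) and its low stop at the far end (around (462,156)). I'll measure these next.

Run:
```python
from h import *; from workcell import vision
f=vision.grab_frame("top"); g=vision.grab_frame("scene")
c=lambda a,s,o: np.array(a,float)/s+o-0.5+0.5/s
P=onplane(f,c([(102,145),(328,58),(458,395),(232,482)],5.5,[255,160]),.01); 
T=onplane(f,c([(303,520),(430,468)],5.5,[255,160]),.008)
R=onplane(f,c([(232,200),(275,183),(333,345),(287,358)],5.5,[255,160]),.04)
print("panel",P.round(4),P.mean(0)); print("sides",np.linalg.norm(P-np.roll(P,-1,0),axis=1))
print("tongue",T.round(4),T.mean(0)); print("rib",R.round(4),R.mean(0))
fx=(P[0]+P[1]-P[2]-P[3]);print("cover yaw",np.degrees(np.arctan2(fx[1],fx[0])))
L=onplane(f,c([(150,476),(410,452),(413,520),(155,545)],5,[420,140]),.066)
print("lip",L.round(4),np.linalg.norm(L-np.roll(L,-1,0),axis=1))
S=onplane(f,c([(88,80),(335,58),(335,78),(90,98)],5,[420,140]),.048)
print("stop",S.round(4),np.linalg.norm(S-np.roll(S,-1,0),axis=1))
a=S[2:].mean(0)-L[:2].mean(0);print("slot->stop",np.hypot(*a[:2]),np.degrees(np.arctan2(a[1],a[0])), "mid",L[:2].mean(0),S[2:].mean(0))
# scene view
s=lambda a:c(a,6,[285,120])
L2=onplane(g,s([(487,262),(573,137),(632,152),(550,278)]),.066)
print("lip scene",L2.round(4),np.linalg.norm(L2-np.roll(L2,-1,0),axis=1))
S2=onplane(g,s([(133,203),(230,92)]),.048);print("stop inner top scene",S2)
print(proj(f,L2), proj(f,S2))
```

```text
panel [[0.6577 0.1357 0.01  ]
 [0.6911 0.0526 0.01  ]
 [0.5648 0.0043 0.01  ]
 [0.5325 0.0859 0.01  ]] [0.61152369 0.06961011 0.01      ]
sides [0.08950898 0.13527623 0.08780379 0.13476419]
tongue [[0.519  0.0601 0.008 ]
 [0.5383 0.0143 0.008 ]] [0.52862867 0.03722267 0.008     ]
rib [[0.6296 0.0855 0.04  ]
 [0.6359 0.0702 0.04  ]
 [0.5772 0.049  0.04  ]
 [0.5725 0.0652 0.04  ]] [0.60379814 0.0674722  0.04      ]
cover yaw 21.306731580127423
lip [[ 0.5497 -0.2055  0.066 ]
 [ 0.5595 -0.3051  0.066 ]
 [ 0.5335 -0.3051  0.066 ]
 [ 0.5234 -0.2066  0.066 ]] [0.10015054 0.02606572 0.0990458  0.02630146]
stop [[ 0.7108 -0.1904  0.048 ]
 [ 0.7209 -0.2891  0.048 ]
 [ 0.7127 -0.2887  0.048 ]
 [ 0.7034 -0.1909  0.048 ]] [0.09921292 0.00825748 0.09817602 0.00739059]
slot->stop 0.1542358590874281 5.766184034507326 mid [ 0.55460621 -0.25529559  0.066     ] [ 0.70806167 -0.23979965  0.048     ]
lip scene [[ 0.5482 -0.2013  0.066 ]
 [ 0.5578 -0.3     0.066 ]
 [ 0.5324 -0.3027  0.066 ]
 [ 0.5226 -0.2046  0.066 ]] [0.09912405 0.02554359 0.09859048 0.02579368]
stop inner top scene [[ 0.70032354 -0.18654357  0.048     ]
 [ 0.70891939 -0.28026926  0.048     ]]
[[447.43279745 235.56319706]
 [498.95392198 230.8851216 ]
 [500.95681782 244.15239649]
 [449.55547647 249.01062883]] [[435.42686424 160.69587422]
 [482.48265968 156.98863718]]
```

Run:
```python
import cv2
s=cv2.imread("pics/scene0.png")
cv2.imwrite("pics/s_cov.png",cv2.resize(s[215:270,235:330],None,fx=8,fy=8,interpolation=cv2.INTER_CUBIC))
```

```text
(no output)
```

View pics/s_cov.png

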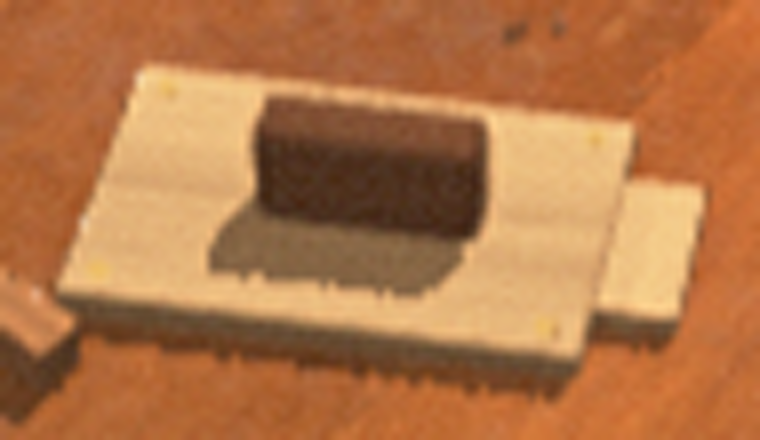

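View pics/wrist0.png

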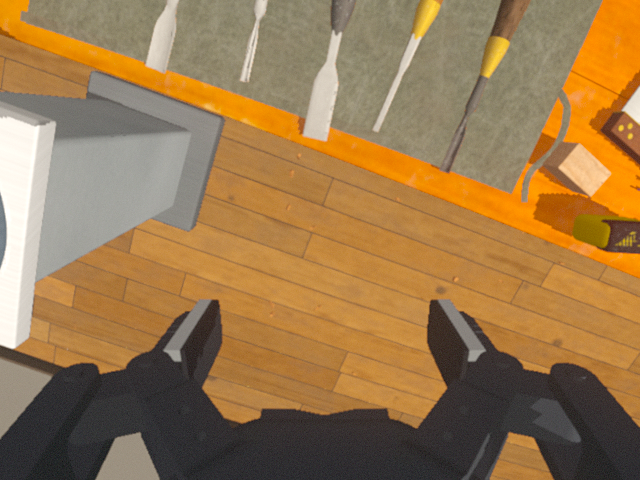

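Both views agree to about 4 mm, and the sizes match those given (cover yaw about 21°, case yaw about 5.7°). I'll hover over the case and look with the wrist camera.

```bash
python3 -m inch '{"offset":[[5.9,-0.7,0],[5.9,-0.7,0],[5.9,-0.7,0],[5.9,-0.7,0],[5.9,-0.7,0],[5.9,-0.7,0],[5.9,-0.7,0],[5.9,-0.7,0]],"angular":[[0,0,0],[0,0,0],[0,0,0],[0,0,0],[0,0,0],[0,0,0],[0,0,0],[0,0,0]],"gripper":[-0.2,-0.2,-0.2,-0.2,-0.2,-0.2,-0.2,-0.2]}' 60
python3 -m inch '{"offset":[[0,0,0],[0,0,0]],"angular":[[0,0,7.4],[0,0,7.4]],"gripper":[-0.2,-0.2]}'
python3 - <<'E'
from h import *; from workcell import robot,vision; import pickle
s=robot.state(); f=vision.grab_frame("wrist"); s2=robot.state(); print(s["t"],s["joints"].round(3),s["tcp_pos"],s2["tcp_pos"],s["opening"])
R=Rn.from_rotvec(s["eef_rot"]).as_matrix(); print(np.degrees(np.arctan2(R[1,0],R[0,0])),R[:,2])
pickle.dump((s2,f),open("w1.pkl","wb")); cv2.imwrite("pics/w1.png",f["image"])
E
```

```text
t: 1.25
tcp_pos: [0.5997, -0.2481, 0.2562]
eef_rot: [3.091, 0.562, -0.0]
wrist_force: [0.6, -1.4, 0.4]
opening: 0.0509
t: 1.5
tcp_pos: [0.5987, -0.2487, 0.2555]
eef_rot: [-3.137, -0.155, 0.001]
wrist_force: [-0.6, -0.1, -0.4]
opening: 0.0514
1.5 [-0.394  0.543  0.441  1.47  -0.     2.649] [ 0.59868959 -0.24869214  0.25549631] [ 0.59838653 -0.24898038  0.25573351] 0.051392994803165726
5.647384588560708 [-9.65361073e-04  3.77019069e-04 -9.99999463e-01]
```

View pics/w1.png

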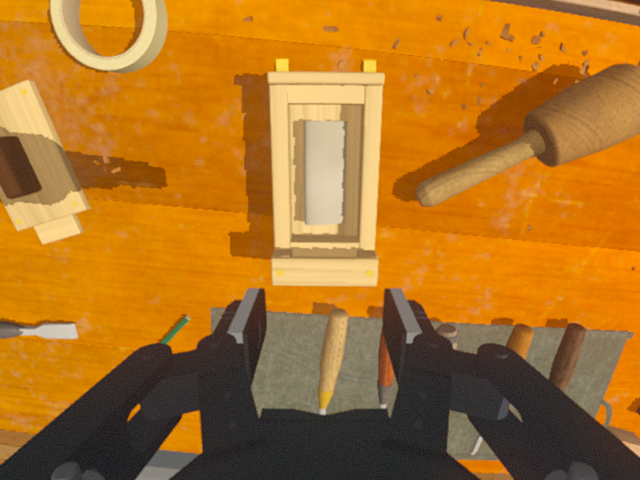

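The wrist view shows the case square on: lip at rows 257–285 and columns 272–378, stop at rows 72–85. I'll zoom in for exact edges.

Run:
```python
import cv2
t=cv2.imread("pics/w1.png")
a=cv2.resize(t[245:295,260:390],None,fx=6,fy=6,interpolation=cv2.INTER_CUBIC)
b=cv2.resize(t[55:105,260:390],None,fx=6,fy=6,interpolation=cv2.INTER_CUBIC)
cv2.imwrite("pics/w1z.png",cv2.vconcat([b,a]))
```

```text
(no output)
```

View pics/w1z.png

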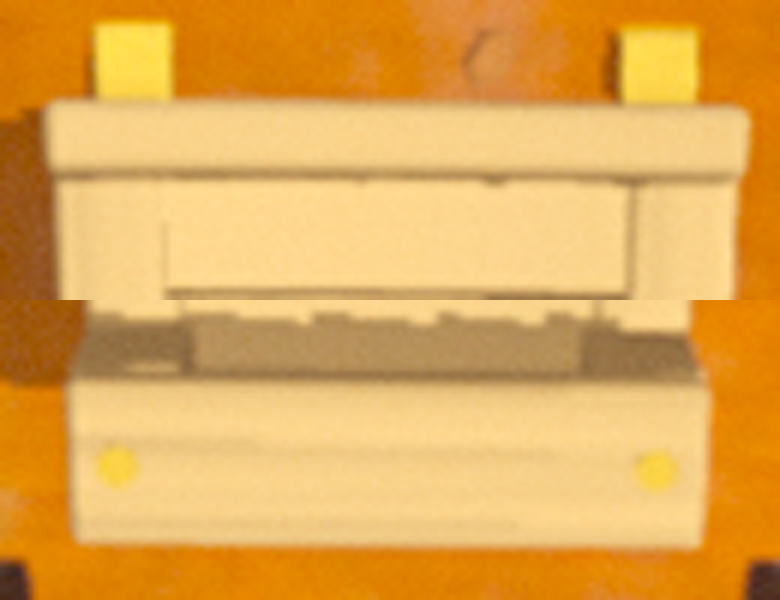

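Run:
```python
from h import *; import pickle
s,f=pickle.load(open("w1.pkl","rb"))
c=lambda a,o: np.array(a,float)/6+o-0.5+0.5/6
L=onplane(f,c([(70,80),(710,82),(703,245),(77,243)],[260,245]),.066,s)
S=onplane(f,c([(46,101),(748,106),(748,168),(46,165)],[260,55]),.048,s)
n=lambda P:np.linalg.norm(P-np.roll(P,-1,0),axis=1)
print(L.round(4),n(L));print(S.round(4),n(S))
m=L[:2].mean(0);q=S[2:].mean(0);a=q-m;print(m,q,np.hypot(*a[:2]),np.degrees(np.arctan2(a[1],a[0])))
for P in(L,S):
  d=P[0]-P[1];print(np.degrees(np.arctan2(d[1],d[0]))-90)
```

```text
[[ 0.5518 -0.2041  0.066 ]
 [ 0.5604 -0.3023  0.066 ]
 [ 0.533  -0.305   0.066 ]
 [ 0.5243 -0.2065  0.066 ]] [0.09857074 0.02759959 0.09892378 0.02757064]
[[ 0.7126 -0.1901  0.048 ]
 [ 0.7211 -0.2886  0.048 ]
 [ 0.7129 -0.2897  0.048 ]
 [ 0.7041 -0.1905  0.048 ]] [0.09893235 0.00824191 0.09962213 0.00849629]
[ 0.55609475 -0.2531775   0.066     ] [ 0.70851136 -0.2401096   0.048     ] 0.1529757891111346 4.900443226324291
5.051854568990251
4.907069432582361
```

```bash
python3 -m inch '{"offset":[[0.64,-5.2,0],[0.64,-5.2,0],[0.64,-5.2,0],[0.64,-5.2,0],[0.64,-5.2,0],[0.64,-5.2,0],[0,0,0],[0,0,0]],"angular":[[0,0,0],[0,0,0],[0,0,0],[0,0,0],[0,0,0],[0,0,0],[0,0,-7.8],[0,0,-7.8]],"gripper":[-0.2,-0.2,-0.2,-0.2,-0.2,-0.2,-0.2,-0.2]}' 60
python3 -m inch '{"offset":[[0,0,0]],"angular":[[0,0,0]],"gripper":[-0.2]}'
python3 - <<'E'
from h import *; from workcell import robot,vision; import pickle
f=vision.grab_frame("wrist"); s=robot.state(); print(s["t"],s["joints"].round(3),s["tcp_pos"],s["opening"])
R=Rn.from_rotvec(s["eef_rot"]).as_matrix(); print(np.degrees(np.arctan2(R[1,0],R[0,0])),R[:,2])
pickle.dump((s,f),open("w2.pkl","wb")); cv2.imwrite("pics/w2.png",f["image"])
E
```

```text
t: 2.55
tcp_pos: [0.6047, 0.0639, 0.2562]
eef_rot: [-3.082, -0.6, 0.0]
wrist_force: [-0.4, -0.5, 1.1]
opening: 0.0514
t: 2.68
tcp_pos: [0.6048, 0.0632, 0.2562]
eef_rot: [-3.084, -0.589, 0.0]
wrist_force: [0.3, -0.6, 0.8]
opening: 0.0513
2.725 [1.030e-01 4.460e-01 2.900e-01 1.415e+00 1.000e-03 2.870e+00] [0.60478939 0.06307947 0.25624297] 0.05126427674992586
21.473156217026876 [-3.39534445e-04  1.42578108e-03 -9.99998926e-01]
```

View pics/w2.png

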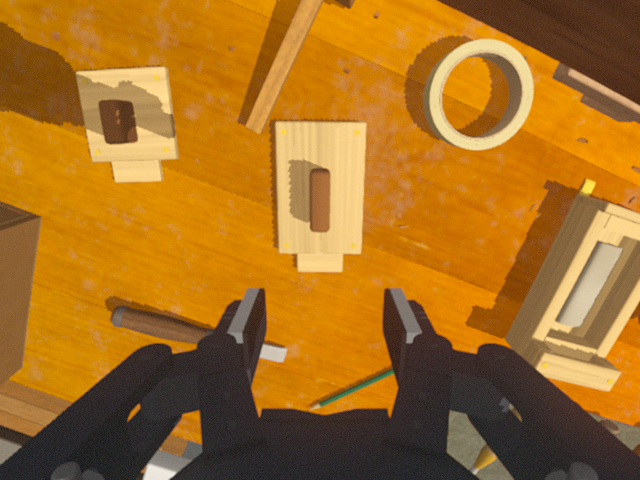

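The long cover is centred in the wrist view: panel columns 276–366, rows 122–254; rib at (320,200), tongue tip row about 272. I'll zoom.

Run:
```python
import cv2
t=cv2.imread("pics/w2.png")
cv2.imwrite("pics/w2z.png",cv2.resize(t[115:280,262:382],None,fx=3.6,fy=3.6,interpolation=cv2.INTER_CUBIC))
```

```text
(no output)
```

View pics/w2z.png

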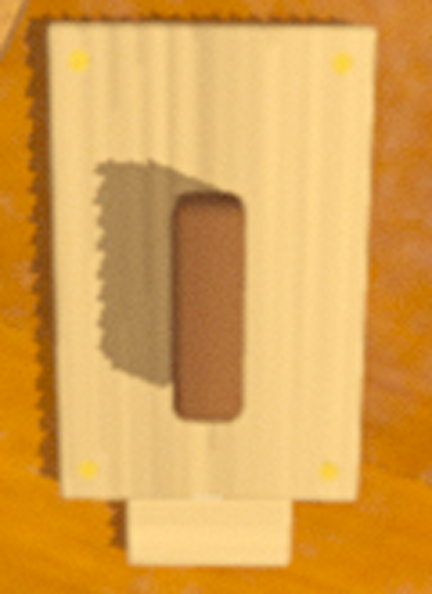

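Run:
```python
from h import *; import pickle
s,f=pickle.load(open("w2.pkl","rb"))
c=lambda a: np.array(a,float)/3.6+[262,115]-0.5+0.5/3.6
P=onplane(f,c([(47,26),(376,28),(357,499),(62,498)]),.010,s)
T=onplane(f,c([(128,565),(290,565)]),.008,s)
B=onplane(f,c([(175,208),(243,208),(241,420),(175,419)]),.040,s)
n=lambda P:np.linalg.norm(P-np.roll(P,-1,0),axis=1)
print(P.round(4),n(P));print(T,n(T));print(B.round(4),n(B))
a=P[:2].mean(0)-P[2:].mean(0);a/=np.linalg.norm(a);yaw=np.degrees(np.arctan2(a[1],a[0]));print("yaw",yaw, "T yaw",np.degrees(np.arctan2(*(T[0]-T[1])[[1,0]]))-90)
rib=P.mean(0)-.006*a; tip=T.mean(0);print("rib",rib,"from tip",tip+.085*a,"ribtop",B.mean(0))
R=Rn.from_rotvec(s["eef_rot"]).as_matrix()
for r in(rib,tip+.085*a,B.mean(0)): print("tool",R.T@(r-s["tcp_pos"]))
print(np.degrees(np.arctan2(R[1,0],R[0,0])))
```

```text
[[0.6598 0.1373 0.01  ]
 [0.6921 0.0538 0.01  ]
 [0.5648 0.0049 0.01  ]
 [0.5324 0.088  0.01  ]] [0.08943939 0.13630863 0.08918985 0.13655941]
[[0.5183087  0.06173408 0.008     ]
 [0.53667552 0.01514845 0.008     ]] [0.05007556 0.05007556]
[[0.6305 0.0876 0.04  ]
 [0.6369 0.0712 0.04  ]
 [0.5835 0.0505 0.04  ]
 [0.5772 0.0673 0.04  ]] [0.01760413 0.05734137 0.01794322 0.05706532]
yaw 21.07056986620967 T yaw 21.517308383851343
rib [0.60670448 0.06886304 0.01      ] from tip [0.60680887 0.06900025 0.008     ] ribtop [0.60702041 0.06914386 0.04      ]
tool [ 0.0038486  -0.00432374  0.2462503 ]
tool [ 0.00399556 -0.00441032  0.24825046]
tool [ 0.00425158 -0.00451295  0.21625062]
21.473156217026876
```

```bash
python3 -m inch '{"offset":[[0.2,-0.22,3],[0.2,-0.22,5],[0,0,5],[0,0,3],[0,0,0]],"angular":[[0,0,0],[0,0,0],[0,0,0],[0,0,0],[0,0,0]],"gripper":[-0.2,-0.2,-0.2,-0.2,-0.2]}' 60
python3 - <<'E'
from h import *; from workcell import robot,vision
s=robot.state(); R=Rn.from_rotvec(s["eef_rot"]).as_matrix()
print(s["t"],s["tcp_pos"],"rib in tool",R.T@(np.array([.6068,.0690,.025])-s["tcp_pos"]))
f=vision.grab_frame("wrist");cv2.imwrite("pics/w3.png",f["image"])
E
```

```text
t: 3.35
tcp_pos: [0.6054, 0.0686, 0.0945]
eef_rot: [-3.085, -0.584, 0.006]
wrist_force: [0.0, -0.6, 0.6]
opening: 0.0509
3.35 [0.60544947 0.06858666 0.09445603] rib in tool [0.00164795 0.00027709 0.06945029]
```

View pics/w3.png

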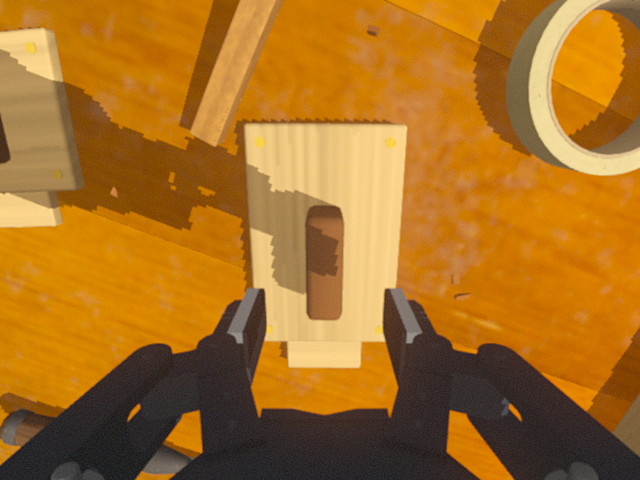

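Rib at column 325 sits midway between the fingers (265 and 385). I'll descend and grip.

```bash
python3 -m inch '{"offset":[[0.15,0,2.5],[0,0,2],[0,0,0.85],[0,0,0],[0,0,0],[0,0,0],[0,0,0],[0,0,0]],"angular":[[0,0,0],[0,0,0],[0,0,0],[0,0,0],[0,0,0],[0,0,0],[0,0,0],[0,0,0]],"gripper":[-0.2,-0.2,-0.2,-0.2,1,1,1,1]}' 60
python3 -m inch '{"offset":[[0,0,0],[0,0,0]],"angular":[[0,0,0],[0,0,0]],"gripper":[1,1]}'
```

```text
t: 4.4
tcp_pos: [0.6091, 0.0697, 0.044]
eef_rot: [-3.085, -0.588, -0.003]
wrist_force: [-0.9, -0.1, 6.3]
opening: 0.0186
t: 4.65
tcp_pos: [0.609, 0.0696, 0.044]
eef_rot: [-3.085, -0.588, -0.003]
wrist_force: [-0.7, -0.6, 6.2]
opening: 0.0188
```

```bash
python3 -m inch '{"offset":[[0,0,-1],[0,0,-3],[0,0,-5],[0,0,-5],[0,0,-3],[0,0,0],[0,0,0]],"angular":[[0,0,0],[0,0,0],[0,0,0],[0,0,0],[0,0,0],[0,0,0],[0,0,0]],"gripper":[1,1,1,1,1,1,1]}'
python3 - <<'E'
from h import *; from workcell import robot,vision; import pickle
f=vision.grab_frame("wrist"); s=robot.state(); print(s["t"],s["joints"].round(3),s["tcp_pos"],s["opening"],s["wrist_force"])
g=vision.grab_frame("scene"); h=vision.grab_frame("top")
pickle.dump((s,f,g,h),open("w4.pkl","wb")); cv2.imwrite("pics/w4.png",f["image"]);cv2.imwrite("pics/s4.png",g["image"]);cv2.imwrite("pics/t4.png",h["image"])
E
```

```text
t: 5.52
tcp_pos: [0.608, 0.0693, 0.2122]
eef_rot: [-3.085, -0.588, 0.001]
wrist_force: [0.2, 0.0, -1.8]
opening: 0.0189
5.575 [1.130e-01 4.600e-01 2.000e-01 1.312e+00 1.000e-03 2.878e+00] [0.60778944 0.06927984 0.2117615 ] 0.018713140455981936 [ 0.28120478  1.04387139 -2.35934128]
```

View pics/w4.png

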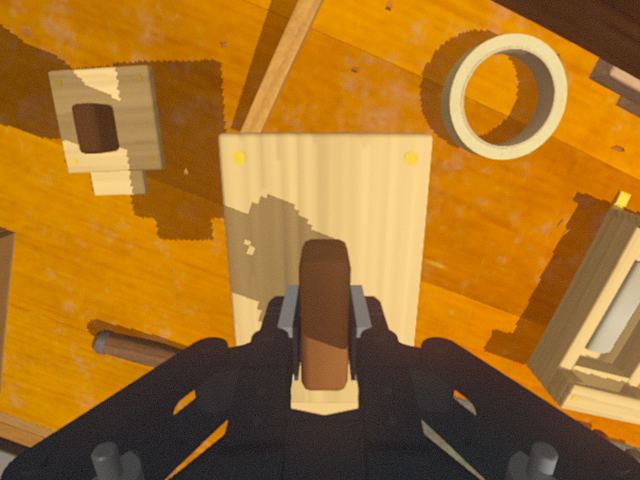

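View pics/s4.png

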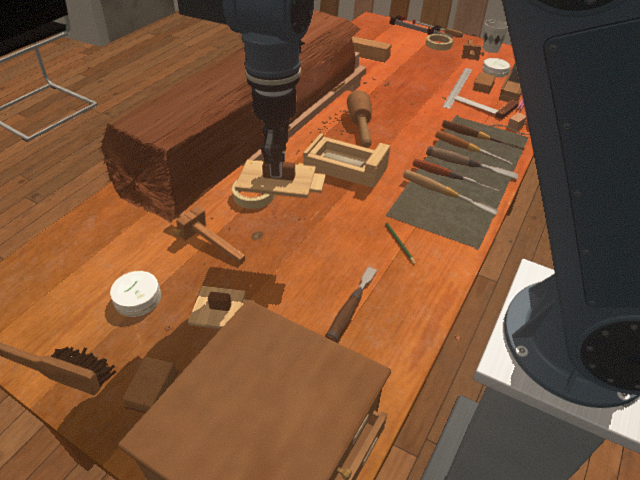

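Run:
```python
import cv2
t=cv2.imread("pics/w4.png")
cv2.imwrite("pics/w4z.png",cv2.resize(t[125:425,210:440],None,fx=2,fy=2,interpolation=cv2.INTER_CUBIC))
```

```text
(no output)
```

View pics/w4z.png

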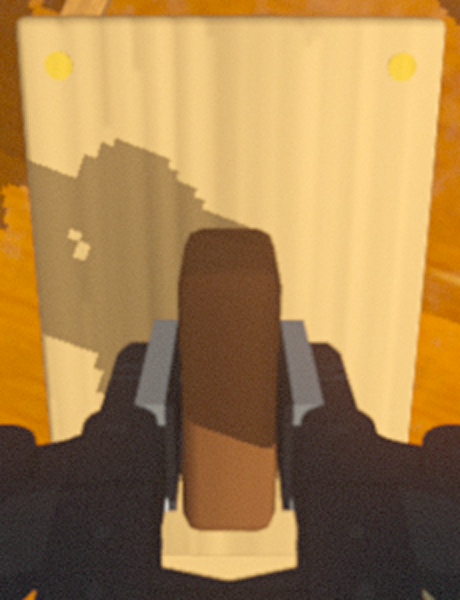

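Run:
```python
from h import *; import pickle
s,f,g,h=pickle.load(open("w4.pkl","rb"))
px=np.array([(18,18),(444,19),(181,275),(280,275),(276,528),(184,528),(230,557)],float)/2+[210,125]-.25
# cover frame: image left = ? tool y -> image x (hand_eye row y = cam x), tool y = -cover y
ob=np.array([(75,45,-15),(75,-45,-15),(30,10,15),(30,-10,15),(-30,-10,15),(-30,10,15),(-63,0,-15)],float)/1000
H=f["hand_eye"]
def show(idx):
    ok,rv,tv=cv2.solvePnP(ob[idx],px[idx],f["mtx"],np.array([f["k1"],0,0,0]),flags=cv2.SOLVEPNP_ITERATIVE if len(idx)>5 else cv2.SOLVEPNP_SQPNP)
    e=cv2.projectPoints(ob,rv,tv,f["mtx"],np.array([f["k1"],0,0,0]))[0][:,0]-px
    C=np.eye(4);C[:3,:3]=cv2.Rodrigues(rv)[0];C[:3,3]=tv[:,0]
    M=H@C; D=M[:3,:3]@np.diag([1,-1,-1.])
    print("rib in tool mm",(M[:3,3]*1e3).round(2),"rot vs tool deg",np.degrees(Rn.from_matrix(D).as_rotvec()).round(2))
    print("tip",(M@np.array([-.085,0,-.025,1]))[:3]*1e3); print(e.round(1).tolist())
show([0,1,2,3,4,5,6]); show([0,1,2,3,4,5])
# prediction w/ assumed pose
M=np.eye(4);M[:3,:3]=np.diag([1,-1,-1.]);M[:3,3]=[-.0023,0,.019]
C=np.linalg.inv(H)@M; print((cv2.projectPoints(ob,cv2.Rodrigues(C[:3,:3])[0],C[:3,3],f["mtx"],np.array([f["k1"],0,0,0]))[0][:,0]-px).round(1).tolist())
```

```text
rib in tool mm [-2.8  -0.   22.19] rot vs tool deg [-0.19 -0.03  0.04]
tip [-8.78110420e+01  1.51282183e-02  4.71484762e+01]
[[-0.1, 1.1], [0.1, 0.9], [-1.8, -1.5], [1.9, -1.4], [0.2, 1.7], [-0.2, 1.6], [-0.1, -2.8]]
rib in tool mm [-2.970e+00 -2.000e-02  2.324e+01] rot vs tool deg [-0.14  1.33  0.06]
tip [-8.73649795e+01 -5.02689752e-02  5.02125178e+01]
[[-0.6, 0.8], [0.6, 0.6], [-1.7, -0.5], [1.8, -0.4], [-0.1, -0.2], [0.0, -0.3], [-0.2, -6.5]]
[[-2.7, 0.2], [2.1, -0.2], [-2.4, 0.6], [2.6, 0.6], [0.9, 6.0], [-0.5, 6.0], [-0.1, 0.8]]
```

Cover is held straight in the gripper, with the tongue tip at about (-87.5, 0, 45) mm in the tool frame. Next I'll turn to the case's direction and tilt 10°.

```bash
python3 -m inch '{"offset":[[0,0,0],[0,0,0],[0,0,0],[0,0,0]],"angular":[[0,0,8.2],[0,0,8.2],[0,10,0],[0,0,0]],"gripper":[1,1,1,1]}'
cat > st.py <<'E'
from h import *; from workcell import robot
import sys
c=np.array([-.0875,0,.045])
slot=np.array([.5561,-.2532,.040]); y=np.radians(5.0)
A=np.array([[np.cos(y),-np.sin(y),0],[np.sin(y),np.cos(y),0],[0,0,1]])
s=robot.state(); R=Rn.from_rotvec(s["eef_rot"]).as_matrix()
tip=A.T@(s["tcp_pos"]+R@c-slot); Rc=A.T@R@np.diag([1,-1,-1])
rib=A.T@(s["tcp_pos"]+R@(c+[.085,0,-.025])-slot)
print("t",round(s["t"],2),"tip mm",(tip*1e3).round(1),"rib mm",(rib*1e3).round(1),"yaw",np.degrees(np.arctan2(Rc[1,0],Rc[0,0])).round(2),"pitch up",np.degrees(np.arcsin(Rc[2,0])).round(2),"roll",np.degrees(np.arcsin(Rc[2,1])).round(2),"F",s["wrist_force"].round(1),"M",s["moment"].round(2),"op",round(s["opening"],4))
if len(sys.argv)>3:
    g=np.array([float(v) for v in sys.argv[1:4]])*1e-3
    print("tool offset cm",(R.T@A@(g-tip)*100).round(2))
E
python3 st.py 14 0 60
```

```text
t: 6.18
tcp_pos: [0.6057, 0.0624, 0.2103]
eef_rot: [-3.115, -0.157, -0.226]
wrist_force: [-0.5, -0.7, -0.6]
opening: 0.0187
t 6.17 tip mm [ -3.2 309.4 113.1] rib mm [ 77.3 310.3 150.2] yaw 0.75 pitch up 8.3 roll 0.39 F [-0.5 -0.7 -0.6] M [-0.04  0.14  0.01] op 0.0187
tool offset cm [ 0.53 30.99  5.24]
```

```bash
python3 -m inch '{"offset":[[0.1,4,0],[0.1,5.2,0],[0.1,5.2,0],[0.1,5.2,0.5],[0.1,5.2,1.5],[0,4.2,1.5],[0,2,1.5],[0,0,0]],"angular":[[0,0,0],[0,0,0],[0,0,0],[0,0,0],[0,0,0],[0,0,0],[0,0,0],[0,0,0]],"gripper":[1,1,1,1,1,1,1,1]}'
python3 -m inch '{"offset":[[0,0,0]],"angular":[[0,0,0]],"gripper":[1]}' >/dev/null
python3 st.py 14 0 50
python3 - <<'E'
from h import *; from workcell import robot,vision
for n in("scene","top","wrist"):
  cv2.imwrite(f"pics/{n}5.png",vision.grab_frame(n)["image"])
a=cv2.imread("pics/scene5.png")[90:210,230:410];b=cv2.imread("pics/wrist5.png")
cv2.imwrite("pics/s5z.png",cv2.resize(a,None,fx=4,fy=4,interpolation=cv2.INTER_CUBIC))
E
```

```text
t: 7.18
tcp_pos: [0.6531, -0.2447, 0.1604]
eef_rot: [-3.114, -0.155, -0.228]
wrist_force: [-0.1, 1.0, -2.8]
opening: 0.0187
t 7.3 tip mm [18.3  0.9 64.9] rib mm [ 98.6   1.8 102.3] yaw 0.8 pitch up 8.57 roll 0.41 F [ 0.3  0.2 -0.8] M [-0.    0.14 -0.02] op 0.0191
tool offset cm [-0.65  0.09  1.41]
```

View pics/s5z.png

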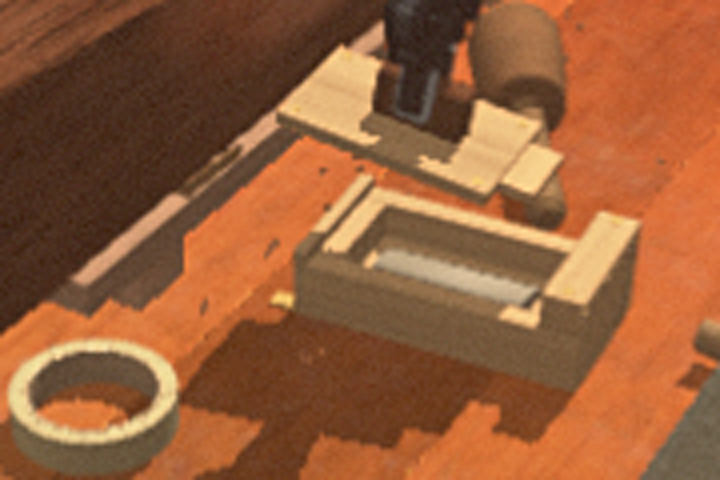

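View pics/wrist5.png

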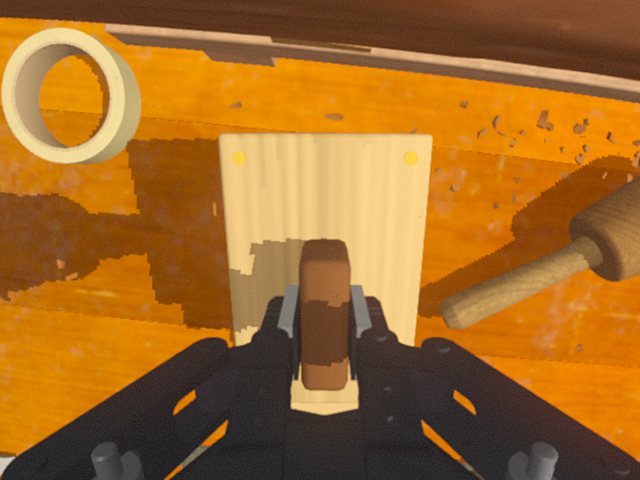

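The scene view shows the tilted cover above the case with its tongue at the lip end (tip corners near (371,129) and (363,138)). I'll check the predicted tip against this.

Run:
```python
from h import *; from workcell import robot,vision
s=robot.state(); R=Rn.from_rotvec(s["eef_rot"]).as_matrix()
f=vision.grab_frame("scene"); h=vision.grab_frame("top")
rib=np.array([-.0025,0,.020])
pts={"tip -y top":(-.085,-.025,-.017),"tip +y top":(-.085,.025,-.017),"far +y top":(.075,.045,-.015),"far -y top":(.075,-.045,-.015),"near +y":(-.063,.045,-.015)}
for k,v in pts.items():
    X=s["tcp_pos"]+R@(rib+np.array(v)*[1,-1,-1]); print(k,X.round(4),"scene crop",((proj(f,X)[0]-[230,90])*4).round(0),"top",proj(h,X)[0].round(1))
a=h["image"][120:260,400:520];cv2.imwrite("pics/t5z.png",cv2.resize(a,None,fx=4,fy=4,interpolation=cv2.INTER_CUBIC))
```

```text
tip -y top [ 0.5757 -0.2758  0.1129] scene crop [563. 153.] top [494.  216.5]
tip +y top [ 0.5705 -0.226   0.1133] scene crop [533. 193.] top [466.9 219.1]
far +y top [ 0.7256 -0.1901  0.1393] scene crop [273. 109.] top [447.6 131.4]
far -y top [ 0.7348 -0.2796  0.1388] scene crop [338.  43.] top [496.5 127.3]
near +y [ 0.5898 -0.204   0.1187] scene crop [487. 193.] top [455.1 207.9]
```

View pics/t5z.png

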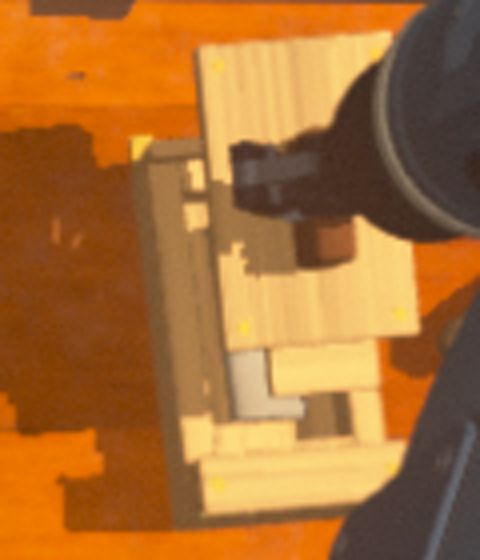

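The prediction matches the scene view within a pixel. I'll trim yaw and tilt, then go down in front of the slot.

```bash
python3 -m inch '{"offset":[[-0.3,0.05,1],[-0.3,0.05,1],[0,0,0],[0,0,0]],"angular":[[0,0.8,0.8],[0,0.8,0],[0,0,0],[0,0,0]],"gripper":[1,1,1,1]}'
python3 st.py 14 0 4
```

```text
t: 8.05
tcp_pos: [0.6508, -0.2449, 0.1419]
eef_rot: [-3.11, -0.136, -0.277]
wrist_force: [0.4, -0.8, -1.3]
opening: 0.0186
t 8.05 tip mm [16.9  0.5 42.1] rib mm [96.2  0.2 81.8] yaw -0.05 pitch up 10.19 roll 0.49 F [ 0.4 -0.8 -1.3] M [-0.07  0.22  0.04] op 0.0186
tool offset cm [-0.96  0.08  3.7 ]
```

```bash
python3 -m inch '{"offset":[[-0.3,0.03,1.2],[-0.3,0.03,1.2],[-0.3,0,1],[0,0,0],[0,0,0]],"angular":[[0,0,0],[0,0,0],[0,0,0],[0,0,0],[0,0,0]],"gripper":[1,1,1,1,1]}'
python3 st.py -13 0 4
python3 - <<'E'
from h import *; from workcell import robot,vision
f=vision.grab_frame("scene"); h=vision.grab_frame("top")
a=f["image"][110:200,285:405];cv2.imwrite("pics/s6z.png",cv2.resize(a,None,fx=6,fy=6,interpolation=cv2.INTER_CUBIC))
a=h["image"][140:260,420:520];cv2.imwrite("pics/t6z.png",cv2.resize(a,None,fx=5,fy=5,interpolation=cv2.INTER_CUBIC))
E
```

```text
t: 8.68
tcp_pos: [0.6479, -0.2456, 0.1064]
eef_rot: [-3.11, -0.135, -0.276]
wrist_force: [0.9, 0.3, -1.5]
opening: 0.0188
t 8.68 tip mm [13.9  0.   6.6] rib mm [93.2 -0.3 46.2] yaw -0.07 pitch up 10.18 roll 0.5 F [ 0.9  0.3 -1.5] M [-0.01  0.19 -0.01] op 0.0188
tool offset cm [-2.69  0.   -0.22]
```

View pics/s6z.png

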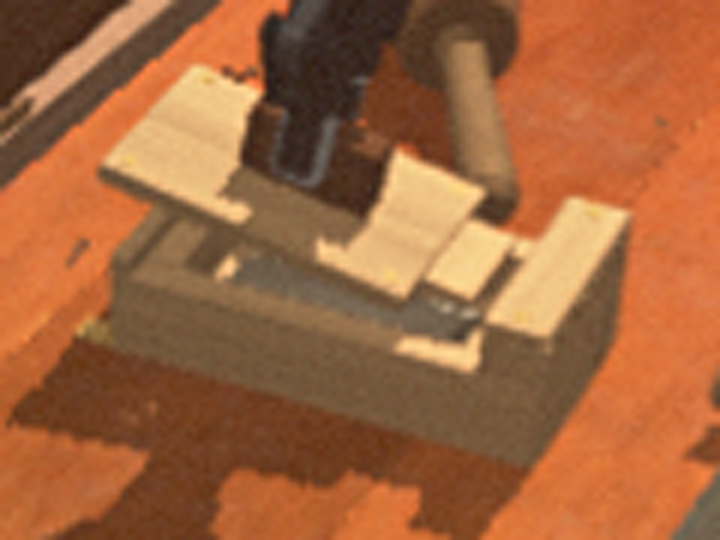

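View pics/t6z.png

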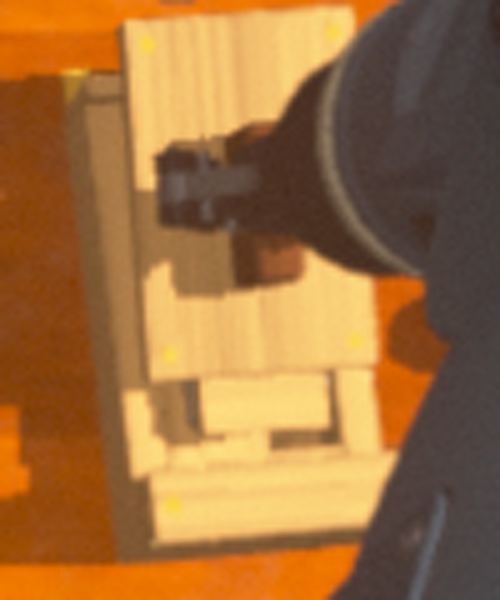

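Tongue in front of the slot, centred (top view: tongue middle at crop col 266 vs 264 expected), about 14 mm short of the lip edge. Now I'll slide it in.

```bash
python3 -m inch '{"offset":[[-0.7,0,-0.06],[-0.7,0,-0.06],[-0.7,0,-0.06],[-0.6,0,-0.03],[0,0,0],[0,0,0]],"angular":[[0,0,0],[0,0,0],[0,0,0],[0,0,0],[0,0,0],[0,0,0]],"gripper":[1,1,1,1,1,1]}'
python3 st.py -14 0 1
python3 - <<'E'
from h import *; from workcell import robot,vision
f=vision.grab_frame("scene"); h=vision.grab_frame("top")
a=f["image"][110:200,285:405];cv2.imwrite("pics/s7z.png",cv2.resize(a,None,fx=6,fy=6,interpolation=cv2.INTER_CUBIC))
a=h["image"][140:260,420:520];cv2.imwrite("pics/t7z.png",cv2.resize(a,None,fx=5,fy=5,interpolation=cv2.INTER_CUBIC))
E
```

```text
t: 9.52
tcp_pos: [0.621, -0.2479, 0.1035]
eef_rot: [-3.11, -0.135, -0.276]
wrist_force: [-0.2, -0.8, -1.3]
opening: 0.0189
t 9.53 tip mm [-13.    0.1   3.8] rib mm [66.2 -0.2 43.4] yaw -0.06 pitch up 10.18 roll 0.51 F [-0.2 -0.8 -1.3] M [-0.04  0.25  0.03] op 0.0189
tool offset cm [-0.15  0.01  0.26]
```

View pics/s7z.png

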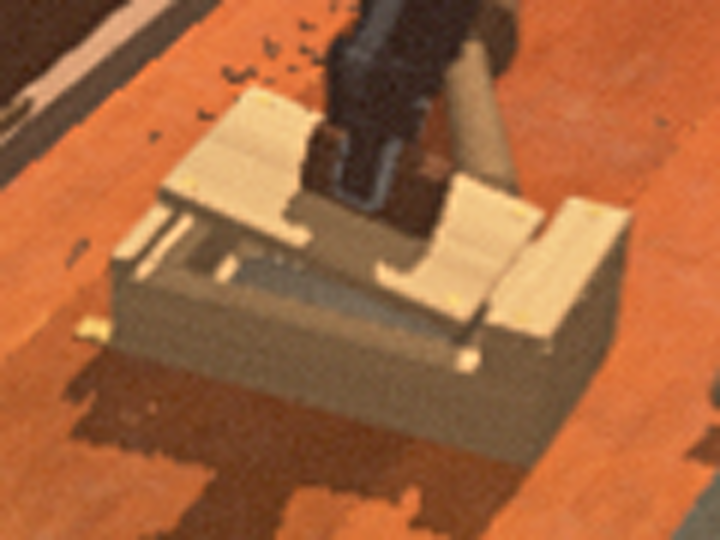

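View pics/t7z.png

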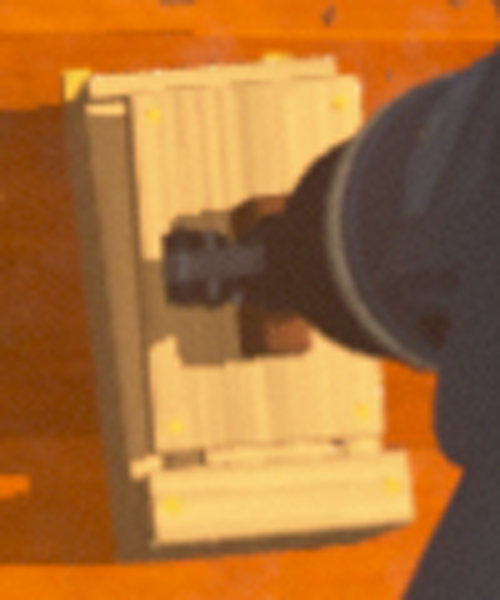

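Tongue is under the lip at 10° tilt with no contact force. Now I'll lower the tip slightly and swing about it.

```bash
python3 -m inch '{"offset":[[-0.1,0,0.18],[0.25,0,0.53],[0.25,0,0.53],[0,0,0],[0,0,0]],"angular":[[0,0,0],[0,-3.4,0],[0,-3.4,0],[0,0,0],[0,0,0]],"gripper":[1,1,1,1,1]}'
python3 st.py -14 0 1
```

```text
t: 10.25
tcp_pos: [0.6266, -0.2473, 0.0916]
eef_rot: [-3.126, -0.137, -0.093]
wrist_force: [-0.8, -0.2, -1.4]
opening: 0.0187
t 10.25 tip mm [-13.9   0.1   1.4] rib mm [69.5 -0.1 31.5] yaw -0.0 pitch up 3.42 roll 0.52 F [-0.8 -0.2 -1.4] M [ 0.    0.04 -0.01] op 0.0187
tool offset cm [-0.01  0.02  0.04]
```

```bash
python3 -m inch '{"offset":[[0.12,0,0.26],[0.12,0,0.26],[0,0,0],[0,0,0]],"angular":[[0,-1.7,0],[0,-1.7,0],[0,0,0],[0,0,0]],"gripper":[1,1,1,1]}'
python3 st.py -14 0 0
```

```text
t: 10.75
tcp_pos: [0.6291, -0.2472, 0.0869]
eef_rot: [-3.13, -0.137, -0.0]
wrist_force: [-0.1, -0.0, -1.8]
opening: 0.0187
t 10.75 tip mm [-14.2   0.    1.9] rib mm [70.8 -0.2 26.9] yaw 0.01 pitch up 0.04 roll 0.51 F [-0.1 -0.  -1.8] M [ 0.01 -0.03 -0.03] op 0.0187
tool offset cm [0.02 0.01 0.19]
```

```bash
python3 -m inch '{"offset":[[0,0,0.1],[0,0,0.05],[0,0,0]],"angular":[[0,0,0],[0,0,0],[0,0,0]],"gripper":[1,1,1]}'
python3 -m inch '{"offset":[[0,0,0.05],[0,0,0],[0,0,0]],"angular":[[0,0,0],[0,0,0],[0,0,0]],"gripper":[1,1,1]}'; python3 st.py
```

```text
t: 11.12
tcp_pos: [0.6292, -0.247, 0.0852]
eef_rot: [-3.13, -0.137, 0.001]
wrist_force: [0.8, 0.5, -1.5]
opening: 0.0186
t: 11.5
tcp_pos: [0.6293, -0.247, 0.0846]
eef_rot: [-3.13, -0.137, 0.001]
wrist_force: [0.0, -0.9, -1.5]
opening: 0.0189
t 11.5 tip mm [-14.    0.2  -0.3] rib mm [71.  -0.  24.6] yaw 0.03 pitch up -0.03 roll 0.51 F [ 0.  -0.9 -1.5] M [-0.07 -0.07 -0.06] op 0.0189
```

```bash
python3 -m inch '{"offset":[[0,0,0.07],[0,0,0],[0,0,0]],"angular":[[0,0,0],[0,0,0],[0,0,0]],"gripper":[1,1,1]}'
python3 -m inch '{"offset":[[0,0,0.07],[0,0,0],[0,0,0]],"angular":[[0,0,0],[0,0,0],[0,0,0]],"gripper":[1,1,1]}'; python3 st.py
```

```text
t: 11.88
tcp_pos: [0.6293, -0.2469, 0.0842]
eef_rot: [-3.13, -0.137, 0.001]
wrist_force: [-1.9, 2.8, 5.2]
opening: 0.0188
t: 12.25
tcp_pos: [0.6294, -0.2469, 0.084]
eef_rot: [-3.13, -0.138, 0.001]
wrist_force: [-5.2, 3.9, 12.2]
opening: 0.0187
t 12.25 tip mm [-14.    0.3  -0.9] rib mm [71.   0.1 24. ] yaw 0.03 pitch up 0.0 roll 0.5 F [-5.2  3.9 12.2] M [0.37 1.02 0.02] op 0.0187
```

Contact with 12 N at the height expected for the rim. I'll ease off slightly and look before releasing.

```bash
python3 -m inch '{"offset":[[0,0,-0.05],[0,0,0]],"angular":[[0,0,0],[0,0,0]],"gripper":[1,1]}';python3 st.py
python3 - <<'E'
from h import *; from workcell import robot,vision
f=vision.grab_frame("scene"); h=vision.grab_frame("top")
a=f["image"][110:200,285:405];cv2.imwrite("pics/s8z.png",cv2.resize(a,None,fx=6,fy=6,interpolation=cv2.INTER_CUBIC))
a=h["image"][140:260,420:520];cv2.imwrite("pics/t8z.png",cv2.resize(a,None,fx=5,fy=5,interpolation=cv2.INTER_CUBIC))
E
```

```text
t: 12.5
tcp_pos: [0.6294, -0.2469, 0.0841]
eef_rot: [-3.13, -0.137, 0.001]
wrist_force: [-3.3, 2.6, 7.6]
opening: 0.0183
t 12.5 tip mm [-14.    0.2  -0.8] rib mm [71.   0.1 24.1] yaw 0.03 pitch up -0.01 roll 0.51 F [-3.3  2.6  7.6] M [ 0.21  0.61 -0.02] op 0.0183
```

View pics/s8z.png

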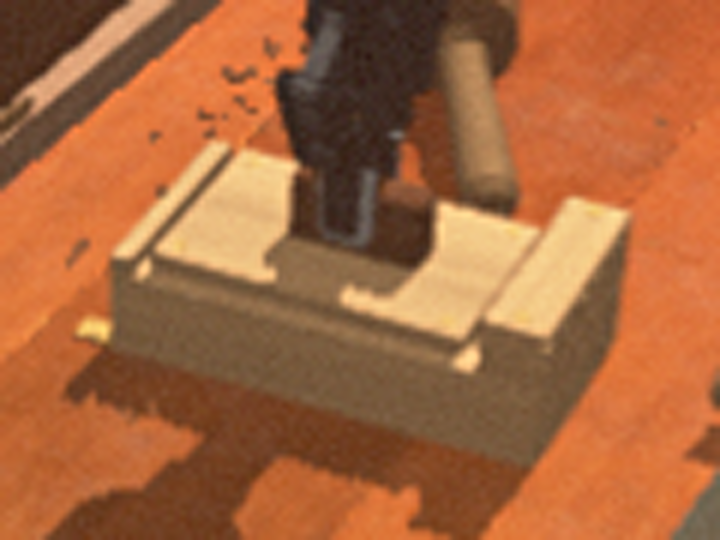

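View pics/t8z.png

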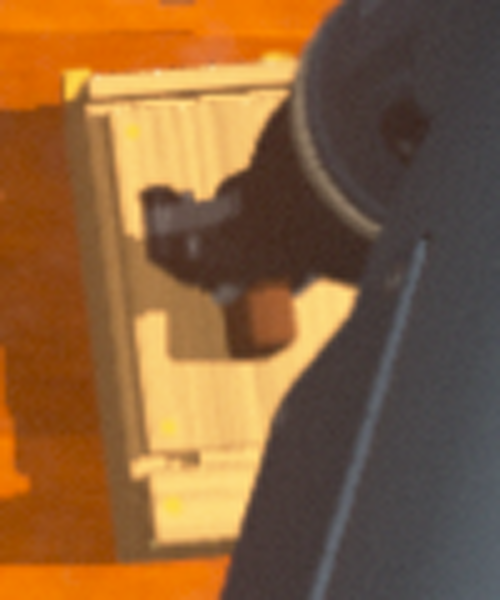

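The cover lies flat with the far end behind the stop and its shoulder close to the lip. I'll release and retract straight up.

```bash
python3 -m inch '{"offset":[[0,0,0],[0,0,0],[0,0,0],[0,0,0]],"angular":[[0,0,0],[0,0,0],[0,0,0],[0,0,0]],"gripper":[0.3,0,-0.2,-0.2]}' && python3 -m inch '{"offset":[[0,0,-1],[0,0,-2],[0,0,-4],[0,0,-5],[0,0,-4],[0,0,0],[0,0,0]],"angular":[[0,0,0],[0,0,0],[0,0,0],[0,0,0],[0,0,0],[0,0,0],[0,0,0]],"gripper":[-0.2,-0.2,-0.2,-0.2,-0.2,-0.2,-0.2]}'
python3 - <<'E'
from h import *; from workcell import robot,vision; import pickle
f=vision.grab_frame("wrist"); s=robot.state(); g=vision.grab_frame("scene")
pickle.dump((s,f,g),open("w9.pkl","wb")); print(s["t"],s["opening"],s["wrist_force"].round(1))
cv2.imwrite("pics/w9.png",f["image"])
a=g["image"][110:200,285:405];cv2.imwrite("pics/s9z.png",cv2.resize(a,None,fx=6,fy=6,interpolation=cv2.INTER_CUBIC))
E
```

```text
t: 13.1
tcp_pos: [0.6293, -0.247, 0.0836]
eef_rot: [-3.13, -0.137, 0.002]
wrist_force: [0.2, 0.0, 0.2]
opening: 0.0511
t: 13.98
tcp_pos: [0.6294, -0.2484, 0.2436]
eef_rot: [-3.13, -0.137, 0.002]
wrist_force: [0.6, -0.2, -0.5]
opening: 0.0513
14.025 0.05155873944874292 [0.  0.5 0.3]
```

View pics/w9.png

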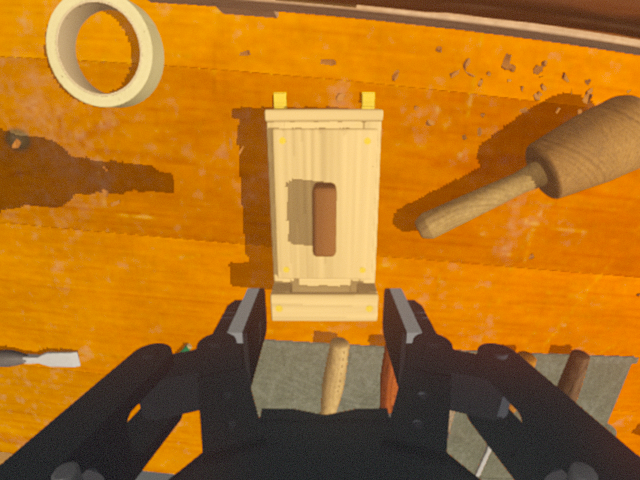

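View pics/s9z.png

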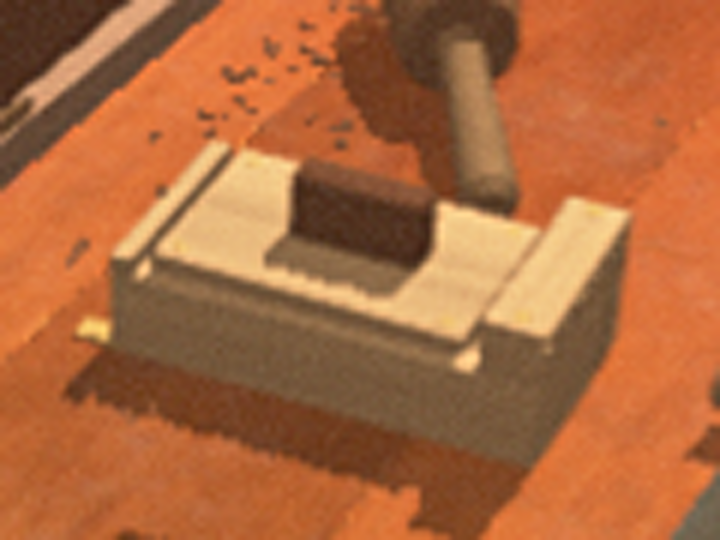

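Released: the cover lies between the stop (rows 110–122) and lip (rows 290–320). I'll measure its placement before handing in.

Run:
```python
import cv2
t=cv2.imread("pics/w9.png")
a=cv2.resize(t[268:328,260:390],None,fx=6,fy=6,interpolation=cv2.INTER_CUBIC)
b=cv2.resize(t[100:138,260:390],None,fx=6,fy=6,interpolation=cv2.INTER_CUBIC)
cv2.imwrite("pics/w9z.png",cv2.vconcat([b,a]))
```

```text
(no output)
```

View pics/w9z.png

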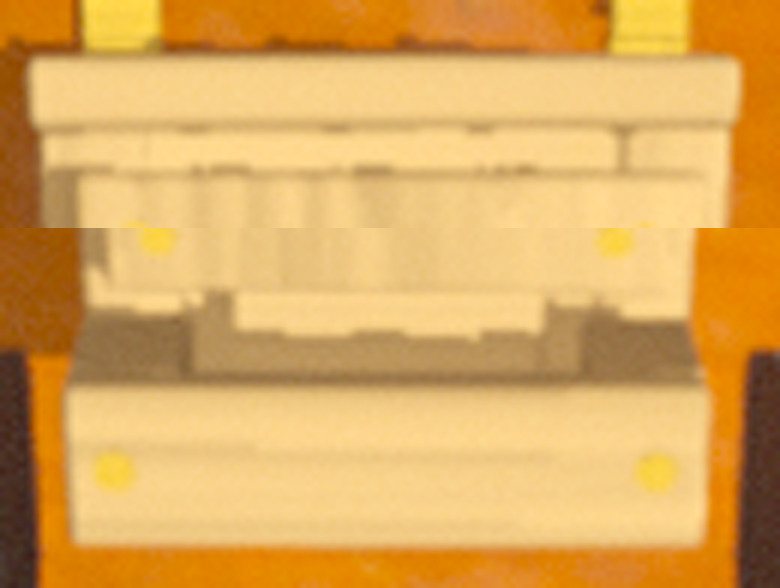

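Run:
```python
from h import *; import pickle
s,f,g=pickle.load(open("w9.pkl","rb"))
c=lambda a,o: np.array(a,float)/6+o-0.5+0.5/6
P=onplane(f,np.r_[c([(80,172),(703,175)],[260,100]),c([(690,64),(105,64)],[260,268])],.050,s)
S=onplane(f,c([(32,124),(740,124)],[260,100]),.048,s); L=onplane(f,c([(68,156),(708,158)],[260,268]),.066,s)
T=onplane(f,c([(232,72),(545,72)],[260,268]),.048,s)
m=L.mean(0);a=S.mean(0)-m;a[2]=0;print("slot-stop",np.linalg.norm(a),np.degrees(np.arctan2(a[1],a[0])));a/=np.linalg.norm(a);b=np.array([-a[1],a[0],0])
for n,X in(("far",P[:2]),("shoulder",P[2:]),("tongue",T)):
  print(n,((X-m)@a*1e3).round(1),((X-m)@b*1e3).round(1))
d=P[:2].mean(0)-P[2:].mean(0);print("len",np.linalg.norm(d),"yaw rel",np.degrees(np.arctan2(d@b,d@a)))
```

```text
slot-stop 0.1518317438511101 5.216946973995523
far [145.5 144.8] [ 42.8 -44.4]
shoulder [8.3 8.2] [-47.8  45. ]
tongue [6. 6.] [ 25. -25.]
len 0.13687126536684813 yaw rel 0.25998024173549467
```

```bash
python3 -c "
from workcell import robot
print(robot.close_job()); print(robot.state()['t'])"
```

```text
the job is handed in; nothing more can be done
None
the job is handed in; nothing more can be done
```

I closed the case with the longer cover and handed the job in about 14 s after the start. No verdict was reported. I gripped the cover by its rib and held it at 10° with the tongue under the lip. I then swung it down about the tongue tip until it met the rim (12 N), let go and moved straight up.

**Last checks:**
- **Tongue:** the wrist camera put the tip about 14 mm under the lip.
- **Far end:** it sits about 7 mm short of the stop's inner face.
- **Alignment:** sideways offset is within about 1 mm, and direction is within 0.3° of the case's.
- **Fit on the rim:** the cover looks flat behind the stop in the scene view. The only height readings were the contact height and the panel length measured at rim height, both as expected.
- **Release:** the gripper is clear and the wrist force is near zero.
- **Shorter cover:** I never approached it, but I did not measure its position again at the end.

**Disagreements:** at the start the scene, top and wrist views differed by 2–5 mm on where the case was. I used the wrist view. The camera estimate of how deep the cover sat in the gripper was about 2–3 mm too large, and the contact height matched the value from the arm's own position instead. I left a roll of about 0.5° in the held cover uncorrected.

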